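Close the glue jar and hold a re-glued drawer corner square

TASK

The drawer corner has just been re-glued: first screw the glue jar's cap fully shut (clockwise) so the glue does not dry out. Then take the assembly square by its handle and press it, lying flat on the drawer bottom, heel first into the inside corner, swinging the loose side board out until it is square and both outer faces of the square are tight against the back board and the side board. Finish while still gripping the square's handle and pressing it into the corner against both boards; do not let go, and leave the other things on the table where they are.

Things in the scene. Friction and masses are not known exactly. Their poses are not given: they have to be found in the camera images.
- drawer: wooden drawer corner under repair, fixed: bottom panel 218 x 218 mm (upper face at z = 9 mm, x and y from -200 to 18 mm), two boards 18 mm thick, tops 69 mm above the table. Origin: on the vertical line where the boards' inner faces meet, at table height; z up. The inside lies towards -x and -y and is open on its other two sides
- back_board: the drawer's fixed back board, 18 x 218 x 60 mm; its frame coincides with the drawer's; its inner face is the plane x = 0 and faces -x, spanning y from -200 to 0 mm
- side_board: loose side board, 200 x 18 x 60 mm, turning about the inside corner line (its origin, as the drawer's); inner face: its plane y = 0, facing -y; runs towards its -x. Starts swung 3 to 7 degrees inward (counter-clockwise from above); pushed outward it turns stiffly (0.2 N m), stops dead when square (axes parallel to the drawer's) and stays where left
- square: loose aluminium L-shaped assembly square, 0.25 to 0.5 kg, lying flat: legs 130 mm long (outer), 30 wide, 20 thick, gusset 16 thick. Origin: outer corner of the heel, underside. Legs run along -x and -y; outer face x = 0 goes against the back board, y = 0 against the side board. In place its origin is at (0, 0, 9 mm) of the drawer, axes parallel
- square_handle (a point): centre of the square's upright wooden bar handle, at x = -55, y = -55, z = 41 mm of the square, same axes: 50 mm long along x, 22 mm wide along y (grip across this), from 16 to 66 mm above the square's underside
- glue_jar: white glue jar, 64 mm across, standing in a 90 mm square wooden holder fixed to the table. Origin: on the jar's axis at table height; z up; a small lug stands on its shoulder towards its -x
- cap_grip (a point): on the jar's axis 111 mm above the table, in the cap's grip bar; turns with the cap. Cap: disc 52 mm across, upper face 95 mm above the table; bar 48 mm long (this point's x), 12 mm wide (y), 24 mm high, top at 119 mm. A tab on the rim towards -x stands over the jar's lug when shut; at joint value 0 its axes match the jar's
- cap (a joint): angle of the captive screw cap: 0 fully shut (dead stop), positive when unscrewed (counter-clockwise from above), starts 0.7 to 1.25 rad; turn clockwise to shut; about 0.04 N m friction; it does not rise as it turns
- screwdriver: bystander: screwdriver lying on the table
- multimeter: bystander: handheld meter 150 x 75 x 32 mm, lying
- tape_roll: bystander: roll of paper tape 90 mm across, 24 mm high
- battery: bystander: small round battery 14 x 49 mm, lying
- mallet: bystander: hammer lying on the table
- offcut: bystander: wooden offcut 110 x 45 x 18 mm
- screw_bowl: bystander: small steel bowl 80 mm across, 30 mm high

How it is judged:
By the outcome, as a careful person would: the job done as asked, in the order asked, and still so for the second after the job is handed in, while the arm keeps its last pose, push and grip.
It also fails if it takes over 72 s, if anything falls off the work surface, if the arm or the gripper's body presses on something with over 40 N, if the wrist force passes 120 N, or if a joint passes its speed limit or range.

ROBOT

A 7-joint arm with a two-finger parallel gripper is mounted at the origin on the work surface. World frame = base frame: x ahead of the robot, y to its left, z up, the work surface at z = 0. Lengths are in m, angles in rad, forces in N, time in s.
With the tool pointing down it reaches from about 0.4 to 0.75 m from the base axis. Payload 19.5 kg.
Tool frame: the origin (TCP) lies midway between the tips of the shut fingers; the grasp point (between the pads) lies 19 mm behind it (ctrl.grasp_offset is the distance from the TCP to the grasp point, in m); z points along the fingers, y is the line along which they close (so a half turn about z gives the same grasp; the last joint's range is limited). The gripper opens to 85 mm and grips with 20 to 120 N. Pads are 22 mm wide; open, the fingers measure 114 mm over their backs; the gripper's body (76 mm by 85 mm) begins 54 mm behind the grasp point. The pads swing forward as they close: fully open they stand 13 mm farther back than shut.
Start: joints at [1.29, 0.707, -0.028, 1.485, 0.022, 0.951, -0.075], TCP at [0.136, -0.559, 0.231] pointing down, gripper open.
Joint ranges: [-2.71, 2.71], [-0.32, 2.16], [-1.57, 1.52], [0, 2.45], [-1.46, 4.6], [0, 2.02], [-2.83, 2.83]. Speed limits (rad/s): [1.89, 1.89, 2.57, 2.57, 3.01, 3.01, 3.01].

INTERFACE

Orientations are given as a unit quaternion [w, x, y, z].
In Python, from rig import ctrl gives the robot as it stands.
- The arm moves only by the tool play_rows, never from a script. Its argument "deltas" is a list of rows, each a list of 5 numbers: the closure, from 0 (fully open) to 1 (shut), then the shift along the tool's x, y, z in mm, then the turn about the tool's z in degrees. In form: [[claw, dx, dy, dz, spin], ...]. A call has 1 to 5 rows; each row shifts and turns the commanded pose from where the row before left it, along the tool's axes as they then stand; what a row does not reach is not made up. A row lasts 1/10 s, in which the tool goes at most 50 mm and 8.59 degrees, less where a joint would pass 70% of its speed; a pose out of reach is approached as far as the arm can. A call with a gripper value outside its range is refused whole. The fingers move at their own pace and stop on an object; "force" is the grip in N (left out, the last holds). Time passes only in rows, so rows that do not move let the fingers close. It gives the time, the measured TCP pose, the force, the opening and the grip force at its end, in the units of the state.
- ctrl.get_obs(): the state, without advancing time (a new reading comes with each control period).
- ctrl.snapshot(name): name is "side" or "top"; returns the picture (384x512x3 uint8, red, green, blue); there is no depth.
- ctrl.camera_model(name): a dict with "camera_matrix" (3x3 intrinsics, pixels), "position" and "orientation" of the camera in the world. Camera axes: x right, y up, looking along -z (the intrinsics and any distortion apply to the point x, -y, -z); pixel columns grow to the right and rows downward; lengths in m; the calibration is good to about 2 mm. A picture is of the moment at which its call begins. camera_model takes no time and is no camera call.
- ctrl.job_done(): hands the job in; it is judged then, once.
The state is a dict: "time_s": time; "joint_pos": joint angles; "qvel": joint speeds; "effort": joint torques, N m; "position": TCP position; "tcp_rot": TCP orientation; "contact_force": force on the tool from outside, world axes, zero at the start; "torque": the same for the moment, N m; "width": finger opening in m; "grasp_force": force on a finger pad.
Only numpy, scipy, OpenCV 4.12 (cv2) and the standard library are available. Lean on these libraries where they do the work, as an engineer would, in place of code of your own. Each camera call takes 0.05 s, during which the arm holds its last target. There are 200 camera calls.

## Working session

There is one attempt and no reset: what is moved stays moved. The work goes in short steps, Python scripts to look and compute and a tool call to move; the robot and the scene stay as the last step left them, time stands still between calls to the robot, and variables do not carry over. Pictures are saved under pics/ and viewed, at most 13 in all, crops included, and the job is handed in when it is done.

Besides the shell and the picture viewer there is one more tool, called after "Emit:" as name([rows], argument=value, ...), one row to a line, values as JSON. play_rows: Moves the arm, as the interface text tells. Its arguments: {"type":"object","properties":{"deltas":{"type":"array","items":{"type":"array","items":{"type":"number"}}},"force":{"type":"number"}},"required":["deltas"]}

```bash
mkdir -p pics; python3 - <<'E'
from rig import ctrl
import cv2,json
for n in("top","side"):
    im=ctrl.snapshot(n); cv2.imwrite(f"pics/{n}0.png",cv2.cvtColor(cv2.resize(im,(800,600),interpolation=cv2.INTER_CUBIC),cv2.COLOR_RGB2BGR)); cv2.imwrite(f"/tmp/{n}0.png",im[:,:,::-1])
    print(n,ctrl.camera_model(n))
o=ctrl.get_obs();print(o, ctrl.grasp_offset)
E
```

```text
top {'camera_matrix': array([[446.15570696,   0.        , 252.3033024 ],
       [  0.        , 446.15570696, 189.5888977 ],
       [  0.        ,   0.        ,   1.        ]]), 'position': array([ 0.266231  , -0.00928401,  1.68315985]), 'orientation': array([-0.69434347, -0.06057312,  0.06306117,  0.71431178])}
side {'camera_matrix': array([[387.05063863,   0.        , 257.30923761],
       [  0.        , 387.05063863, 191.64985158],
       [  0.        ,   0.        ,   1.        ]]), 'position': array([0.07885738, 0.90918109, 0.77468475]), 'orientation': array([-0.19005075, -0.11347549,  0.46425564,  0.8575959 ])}
{'time_s': 0.1, 'joint_pos': array([ 1.29026524,  0.70703197, -0.02763257,  1.48494365,  0.02197811,
        0.9508952 , -0.07548196]), 'qvel': array([ 0.00052019, -0.00269917,  0.00138652, -0.00176632,  0.00023396,
        0.00021569,  0.00010783]), 'effort': array([ 3.04052141e-03, -8.84295344e+01,  1.23741142e+00, -2.36461937e+01,
        1.71702972e-02,  5.01149843e-03,  2.29798989e-04]), 'position': array([ 0.13598428, -0.55844922,  0.23088113]), 'tcp_rot': array([-4.84978758e-04,  9.92877345e-01,  1.19139996e-01, -5.88328331e-05]), 'contact_force': array([-0.12837491,  0.32152877,  0.16676729]), 'torque': array([-2.36485517e-06,  3.56136924e-02,  4.35085944e-02]), 'grasp_force': 0.0, 'width': 0.08549770057196779} 0.0187
```

View pics/top0.png

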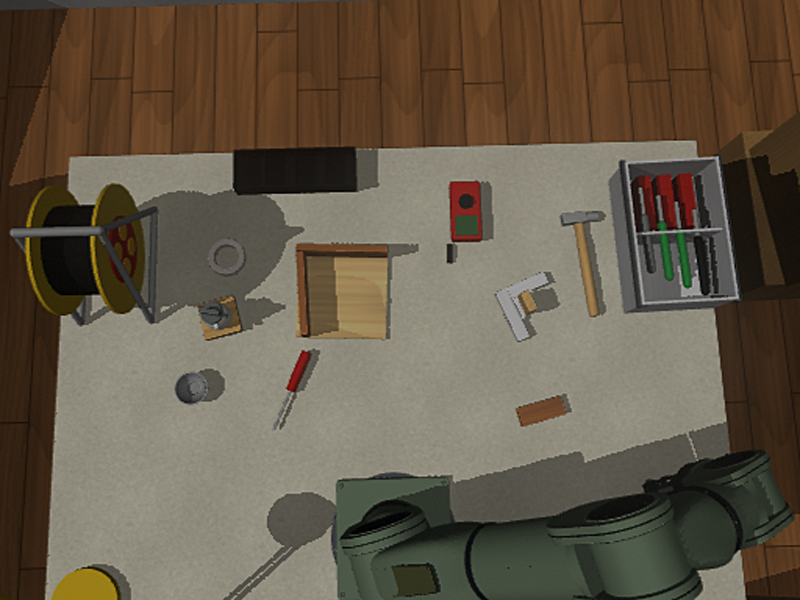

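View pics/side0.png

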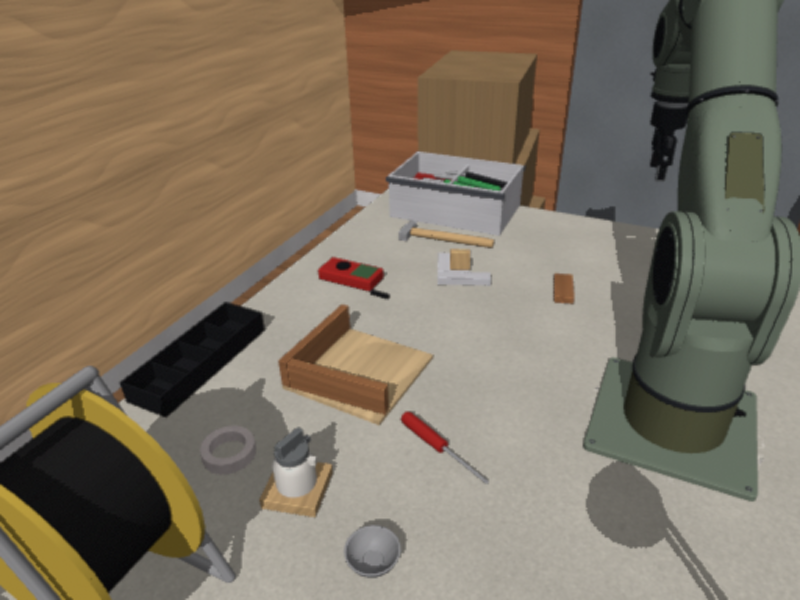

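The top view shows the drawer at about (343,291), the square at (523,303) and the jar at (218,315). Both cameras see all three, so next I enlarge.

```bash
cat > h.py <<'E'
import cv2,numpy as np
from scipy.spatial.transform import Rotation as R
from rig import ctrl
def crop(im,c,r,w,h,s):
    a=cv2.resize(im[r:r+h,c:c+w],None,fx=s,fy=s,interpolation=cv2.INTER_CUBIC)
    for k in range(c-c%10+10,c+w,10):
        x=int((k-c+.5)*s); cv2.line(a,(x,0),(x,5),(0,0,255),1); cv2.putText(a,str(k),(x-10,15),0,.35,(0,0,255))
    for k in range(r-r%10+10,r+h,10):
        y=int((k-r+.5)*s); cv2.line(a,(0,y),(5,y),(0,0,255),1); cv2.putText(a,str(k),(6,y+4),0,.35,(0,0,255))
    return a
def ray(n,uv):
    m=ctrl.camera_model(n);K=m["camera_matrix"];q=m["orientation"]
    x=(uv[0]-K[0,2])/K[0,0];y=(uv[1]-K[1,2])/K[1,1]
    return m["position"],R.from_quat([*q[1:],q[0]]).apply([x,-y,-1])
def atz(n,uv,z):
    p,d=ray(n,uv); return p+d*(z-p[2])/d[2]
def tri(a,b):
    p,d=ray("top",a);q,e=ray("side",b);d=d/np.linalg.norm(d);e=e/np.linalg.norm(e)
    s=np.linalg.lstsq(np.c_[d,-e],q-p,rcond=None)[0]
    P,Q=p+s[0]*d,q+s[1]*e;return (P+Q)/2,np.linalg.norm(P-Q)
def proj(n,P):
    m=ctrl.camera_model(n);K=m["camera_matrix"];q=m["orientation"]
    c=R.from_quat([*q[1:],q[0]]).inv().apply(np.atleast_2d(P)-m["position"])*[1,-1,-1]
    u=c@K.T;return u[:,:2]/u[:,2:]
E
python3 - <<'E'
import cv2,numpy as np
from h import crop
t=cv2.imread("/tmp/top0.png");s=cv2.imread("/tmp/side0.png")
cv2.imwrite("pics/a.png",np.vstack([np.hstack([crop(t,120,180,40,38,10)[:300],crop(s,160,265,57,43,7)[:300,:399]]) [:, :799],np.hstack([crop(t,310,165,50,60,8)[:300*2][:300] if 0 else crop(t,312,168,50,50,6)[:300],crop(s,272,150,50,40,8)[:300]])[:, :700].copy() if 0 else np.hstack([crop(t,312,168,50,50,6),np.zeros((300,100,3),np.uint8),crop(s,275,152,50,38,8)[:300,:399]])]))
cv2.imwrite("pics/b.png",np.hstack([crop(t,184,150,70,72,6)[:430,:400],crop(s,176,190,104,80,4)[:320,:400].repeat(1,0) if 0 else cv2.copyMakeBorder(crop(s,176,190,100,82,4),0,102,0,0,0)[:430,:400]]))
E
```

```text
(no output)
```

View pics/a.png

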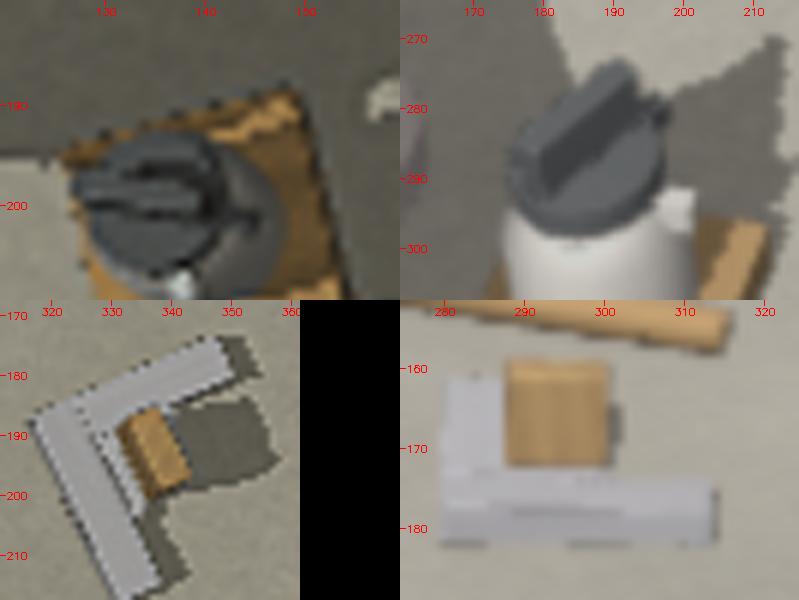

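View pics/b.png

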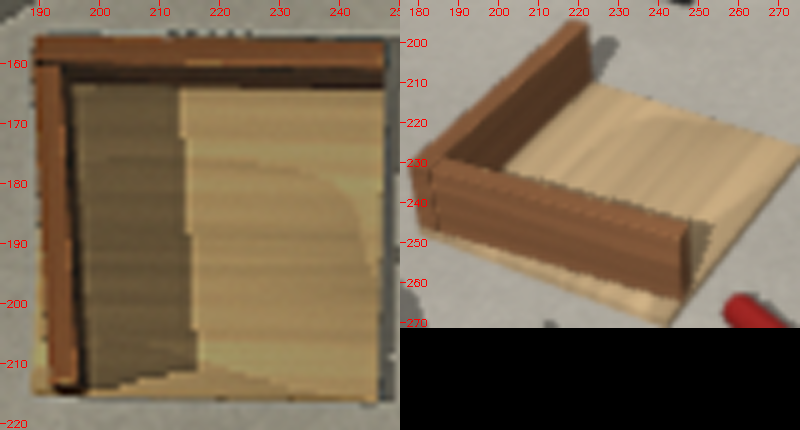

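The crops show the jar cap disc centre at top (135,200) and the cap tab at about (144.5,201). The square's heel is at (317,187) with its -x tip at (331,217). The drawer runs roughly along the world axes, with corners at (189.5,156) and (247,156). Fitting models to these points next.

```bash
python3 - <<'E'
import numpy as np
from h import *
from scipy.optimize import least_squares
def fit(obs,x0,side=False,zf=False):
    def pt(p,q,m):
        a=p[2]+(p[3] if m else 0); c,s=np.cos(a),np.sin(a); q=np.array(q)/1e3
        return [p[0]+c*q[0]-s*q[1],p[1]+s*q[0]+c*q[1],q[2]+(p[-1] if zf else 0)]
    f=lambda p:np.concatenate([proj(n,pt(p,q,m))[0]-uv for n,q,uv,m in obs])
    r=least_squares(f,x0,loss="soft_l1");return r.x,r.fun.reshape(-1,2)
T,S="top","side"
sq=[(T,(0,0,20),(317,186.7),0),(T,(0,-130,20),(347,173.5),0),(T,(-30,-130,20),(351,180.5),0),(T,(-130,0,20),(330.7,217.5),0),(T,(-130,-30,20),(338.2,215),0),
(S,(0,0,0),(279.6,182),0),(S,(-130,0,0),(314,181.9),0),(S,(-30,-44,16),(287.6,172.5),0),(S,(-80,-44,16),(300.5,172.4),0),(S,(-30,-44,66),(287.6,161.3),0),(S,(-80,-44,66),(300.5,161.4),0)]
np.set_printoptions(precision=4,suppress=True)
x0=[*atz(T,(317,186.7),.02)[:2],.45,0]
for z in(False,True):
    x,r=fit(sq,x0,zf=z);print("square",x,np.degrees(x[2]));print(r.round(1).tolist())
dr=[(T,(18,18,69),(189.5,155.8),0),(T,(18,-200,69),(247.3,156.3),0),(T,(0,-200,69),(247.3,160.7),0),(T,(-200,-200,9),(246.3,216.5),0),(T,(-200,18,9),(189,215),0),
(T,(-200,18,69),(192.2,213.7),1),(T,(-200,0,69),(196.3,213.7),1),(T,(0,18,69),(189.8,160.8),1),(T,(0,0,69),(193.8,160.8),1),
(S,(-200,18,69),(246.75,247.5),1),(S,(-200,18,9),(246.75,264.5),1),(S,(-200,18,9),(242.3,270.75),0),(S,(-200,-200,9),(275.5,226.5),0),(S,(18,-200,69),(222.25,194.5),0)]
x0=[*atz(T,(193.8,160.8),.069)[:2],0,.08]
for z in(0,1):
    x,r=fit(dr,x0+[0]*z,zf=z);print("drawer",x,np.degrees(x[2:4]));print(r.round(1).tolist())
print("cap disc",atz(T,(135,199.8),.095),tri((135,199.8),(186.3,288.8)))
c=atz(T,(135,199.8),.095)
print(proj(S,[[c[0],c[1],.095],[c[0],c[1],.119]]))
print("tab",tri((144.5,201),(196,280.2)))
for n in(T,S):
  for a in(-110,-100,-90,-80,-70):
    d=.024*np.array([np.cos(np.radians(a)),np.sin(np.radians(a)),0]);b=c+[0,0,.024]
    print(n,a,proj(n,[b-d,b+d]).round(1).tolist())
print("holder",atz(T,(125.5,195.5),.02),atz(T,(148.8,188),.02))
for n,p in dict(screwdriver=(303/1.5625,370/1.5625),meter=(465/1.5625,210/1.5625)).items():print(n,atz(T,p,.02))
E
```

```text
square [ 0.5621 -0.2628  0.3872  0.    ] 22.18737152721383
[[-0.5, 0.6], [0.4, 0.3], [-0.2, 0.3], [0.6, 1.1], [0.3, 0.4], [-0.5, -0.4], [-0.7, 0.2], [-0.6, -0.2], [-0.6, 0.1], [-0.3, -0.3], [-0.0, -0.2]]
square [ 0.5623 -0.2631  0.3874 -0.0005] 22.198050574078373
[[-0.5, 0.6], [0.4, 0.3], [-0.1, 0.3], [0.7, 1.1], [0.4, 0.3], [-0.5, -0.3], [-0.7, 0.3], [-0.6, -0.1], [-0.6, 0.2], [-0.3, -0.2], [-0.0, -0.1]]
drawer [ 0.6678  0.1956 -0.0493  0.1118] [-2.8242  6.406 ]
[[-0.4, -0.2], [0.3, 0.5], [0.2, 0.8], [0.1, 0.4], [-0.4, 0.7], [0.3, 0.4], [1.1, 0.0], [-1.0, 0.1], [-0.1, -0.4], [-1.1, 0.7], [-0.4, -0.1], [-0.1, -1.5], [1.0, -0.3], [-4.3, -0.9]]
drawer [ 0.6683  0.1955 -0.0476  0.1142 -0.0021] [-2.7265  6.5441]
[[-0.3, -0.2], [0.3, 0.5], [0.2, 0.8], [0.2, 0.3], [-0.2, 0.7], [0.6, 0.4], [1.4, -0.1], [-0.9, 0.1], [-0.0, -0.4], [-1.1, 1.0], [-0.3, 0.2], [-0.2, -1.1], [0.9, 0.0], [-4.4, -0.4]]
cap disc [0.5217 0.4042 0.095 ] (array([0.5217, 0.4057, 0.0864]), np.float64(0.002954644165351407))
[[185.6296 285.688 ]
 [184.4049 278.3927]]
tab (array([0.5166, 0.3717, 0.0852]), np.float64(0.002678694476475524))
top -110 [[126.9, 196.7], [139.6, 200.9]]
top -100 [[126.6, 197.8], [139.9, 199.7]]
top -90 [[126.5, 199.0], [140.0, 198.6]]
top -80 [[126.6, 200.1], [139.9, 197.4]]
top -70 [[126.8, 201.2], [139.7, 196.3]]
side -110 [[175.8, 283.9], [192.8, 273.1]]
side -100 [[177.0, 284.7], [191.6, 272.3]]
side -90 [[178.4, 285.4], [190.2, 271.7]]
side -80 [[180.0, 285.9], [188.6, 271.2]]
side -70 [[181.7, 286.1], [187.0, 271.0]]
holder [0.5512 0.4598 0.02  ] [0.5775 0.3723 0.02  ]
screwdriver [0.3884 0.2025 0.02  ]
meter [ 0.7722 -0.2008  0.02  ]
```

Emit:
play_rows([
  [0,43,-10,0,0],
  [0,43,-10,0,0],
  [0,43,-10,0,0],
  [0,43,-10,0,0],
], force=40)

```text
time_s: 0.5
position: [0.295, -0.478, 0.2311]
tcp_rot: [-0.0, 0.993, 0.119, -0.0]
contact_force: [0.5, -1.1, -0.9]
width: 0.0853
grasp_force: 0.0
```

Emit:
play_rows([
  [0,43,-10,0,0],
  [0,43,-10,0,0],
  [0,43,-10,0,0],
  [0,43,-10,0,0],
])

```text
time_s: 0.9
position: [0.4527, -0.3984, 0.2311]
tcp_rot: [-0.0, 0.993, 0.119, -0.0]
contact_force: [0.5, -0.1, 0.1]
width: 0.0853
grasp_force: 0.0
```

Emit:
play_rows([
  [0,24,-40,0,0],
  [0,24,-40,0,0],
  [0,24,-40,0,0],
  [0,24,-40,0,0],
  [0,24,-40,0,0],
])

```text
time_s: 1.4
position: [0.5208, -0.175, 0.2312]
tcp_rot: [-0.0, 0.993, 0.119, -0.0]
contact_force: [0.9, -0.4, -0.4]
width: 0.0851
grasp_force: 0.0
```

Emit:
play_rows([
  [0,24,-40,0,0],
  [0,24,-40,0,0],
  [0,24,-40,0,0],
  [0,24,-40,0,0],
  [0,0,0,0,0],
])

```text
time_s: 1.9
position: [0.5768, 0.0082, 0.2306]
tcp_rot: [-0.002, 0.992, 0.123, -0.0]
contact_force: [-0.9, -1.1, -0.6]
width: 0.0852
grasp_force: 0.0
```

Emit:
play_rows([
  [0,5,-44,0,0],
  [0,5,-44,0,0],
  [0,5,-44,0,0],
  [0,5,-44,0,0],
  [0,5,-44,0,0],
])

```text
time_s: 2.4
position: [0.5477, 0.2227, 0.2312]
tcp_rot: [0.0, 0.993, 0.119, -0.0]
contact_force: [0.8, -0.2, -0.4]
width: 0.0858
grasp_force: 0.0
```

Emit:
play_rows([
  [0,5,-44,0,0],
  [0,5,-44,0,0],
  [0,5,-44,0,0],
  [0,5,-44,0,0],
  [0,0,0,0,0],
])

```text
time_s: 2.9
position: [0.5232, 0.4026, 0.23]
tcp_rot: [-0.001, 0.992, 0.122, -0.001]
contact_force: [-0.5, 0.1, -1.0]
width: 0.0854
grasp_force: 0.0
```

Emit:
play_rows([
  [0,0,0,0,-7.7],
  [0,0,0,0,-7.7],
  [0,0,0,0,-7.7],
  [0,0,0,0,-7.7],
  [0,0,0,0,-7.7],
])

```text
time_s: 3.4
position: [0.5261, 0.3965, 0.231]
tcp_rot: [0.0, 0.897, 0.442, -0.0]
contact_force: [0.2, -0.9, -0.0]
width: 0.0854
grasp_force: 0.0
```

Emit:
play_rows([
  [0,0,0,0,-7.7],
  [0,0,0,0,-7.7],
  [0,0,0,0,-7.7],
  [0,0,0,0,-7.7],
  [0,0,0,0,0],
])

```text
time_s: 3.9
position: [0.5261, 0.3964, 0.231]
tcp_rot: [-0.0, 0.748, 0.663, -0.0]
contact_force: [-0.2, 0.2, -0.8]
width: 0.0855
grasp_force: 0.0
```

```bash
cat >> h.py <<'E'
def st():
    o=ctrl.get_obs();q=o["tcp_rot"];X=R.from_quat([*q[1:],q[0]]).as_matrix()
    psi=np.degrees(np.arctan2(X[1,0],X[0,0]))
    print("t",o["time_s"],"p",o["position"].round(4),"psi",psi.round(2),"tilt",X[:,2].round(3),"F",o["contact_force"].round(1),"M",o["torque"].round(2),"w",round(o["width"],4),"g",round(o["grasp_force"],1),"j",o["joint_pos"].round(2))
    return o["position"],psi
def go(x,y,psi=None):
    p,a=st();a=np.radians(a);d=np.array([x,y])-p[:2]
    print("tool dx,dy mm",(1e3*np.array([np.cos(a)*d[0]+np.sin(a)*d[1],np.sin(a)*d[0]-np.cos(a)*d[1]])).round(1),"spin",None if psi is None else round(np.degrees(a)-psi,1))
E
python3 - <<'E'
from h import *
go(.5217,.405,83)
t=ctrl.snapshot("top")[:,:,::-1];s=ctrl.snapshot("side")[:,:,::-1]
cv2.imwrite("pics/c.png",np.hstack([crop(t,115,170,50,60,8)[:480],crop(s,155,240,57,68,7)[:476] if 0 else cv2.copyMakeBorder(crop(s,155,240,57,68,7),0,4,0,0,0)])[:,:800])
E
```

```text
t 3.9 p [0.5261 0.3964 0.231 ] psi 83.12 tilt [-0.001 -0.    -1.   ] F [-0.2  0.2 -0.8] M [-0.03 -0.03  0.  ] w 0.0855 g 0.0 j [-0.63  0.85 -0.17  1.13  0.14  1.17 -0.91]
tool dx,dy mm [ 8.  -5.4] spin 0.1
```

View pics/c.png

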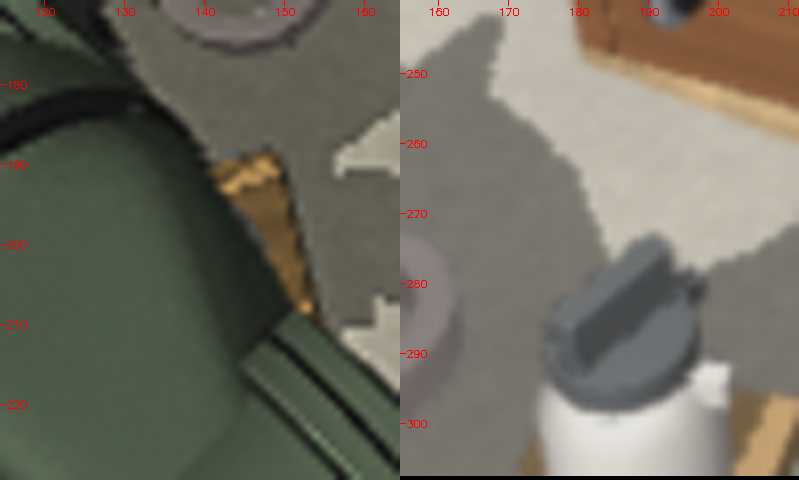

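The side view shows the bar top running from about (178,286) to (192,273), matching the estimate of about −97°. The top view is blocked by the arm. Descending onto the bar.

Emit:
play_rows([
  [0,8,-5,20,0],
  [0,0,0,30,0],
  [0,0,0,30,0],
  [0,0,0,30,0],
  [0,0,0,0,0],
])

```text
time_s: 4.5
position: [0.5208, 0.4042, 0.118]
tcp_rot: [0.0, 0.75, 0.661, -0.003]
contact_force: [-0.2, -0.7, 0.4]
width: 0.0855
grasp_force: 0.0
```

Emit:
play_rows([
  [0,0,0,10,0],
  [0,0,0,10,0],
  [0,0,0,0,0],
])

```text
time_s: 4.8
position: [0.522, 0.4051, 0.1009]
tcp_rot: [-0.0, 0.749, 0.662, -0.0]
contact_force: [0.3, -0.6, 0.6]
width: 0.0853
grasp_force: 0.0
```

Emit:
play_rows([
  [0.5,0,0,0,0],
  [0.6,0,0,0,0],
  [0.7,0,0,0,0],
], force=20)

```text
time_s: 5.1
position: [0.5223, 0.4054, 0.1019]
tcp_rot: [-0.0, 0.749, 0.662, 0.0]
contact_force: [-0.5, -0.0, 0.5]
width: 0.044
grasp_force: 0.0
```

Emit:
play_rows([
  [0.75,0,0,0,0],
  [0.8,0,0,0,0],
  [0.85,0,0,0,0],
])

```text
time_s: 5.4
position: [0.5218, 0.4053, 0.1014]
tcp_rot: [-0.0, 0.749, 0.663, -0.0]
contact_force: [-2.6, -0.1, 3.0]
width: 0.0129
grasp_force: 2.5
```

```bash
python3 - <<'E'
from h import *
go(.5217,.405,83)
s=ctrl.snapshot("side")[:,:,::-1]
cv2.imwrite("pics/d.png",crop(s,155,235,60,50,10))
E
```

```text
t 5.4 p [0.5218 0.4053 0.1014] psi 82.99 tilt [-0.001 -0.    -1.   ] F [-2.6 -0.1  3. ] M [-0.16  0.31 -0.07] w 0.0129 g 2.5 j [-0.64  1.   -0.15  1.27  0.16  0.89 -0.95]
tool dx,dy mm [-0.3 -0.1] spin -0.0
```

View pics/d.png

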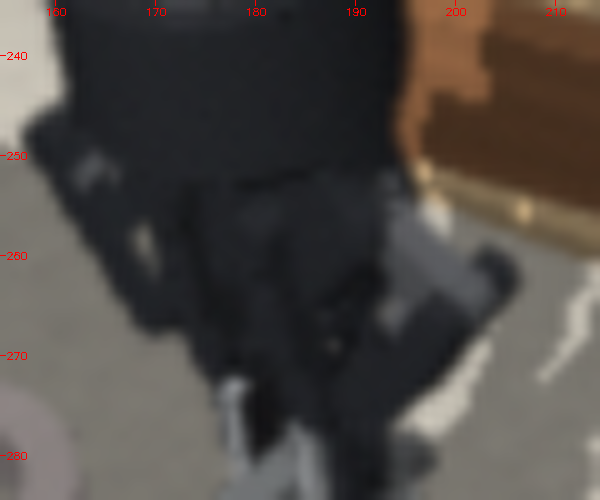

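The bar sits between the pads, which stand 12.9 mm apart. Firming the grip and turning clockwise.

Emit:
play_rows([
  [1,0,0,0,0],
  [1,0,0,0,0],
  [1,0,0,0,0],
], force=40)

```text
time_s: 5.75
position: [0.5219, 0.4053, 0.1015]
tcp_rot: [-0.0, 0.749, 0.663, -0.0]
contact_force: [-4.3, -0.9, 6.1]
width: 0.0108
grasp_force: 40.8
```

Emit:
play_rows([
  [1,0,0,0,6],
  [1,0,0,0,6],
  [1,0,0,0,6],
  [1,0,0,0,6],
  [1,0,0,0,6],
])

```text
time_s: 6.25
position: [0.5213, 0.4056, 0.1015]
tcp_rot: [-0.0, 0.896, 0.444, -0.001]
contact_force: [-8.6, -0.8, 6.1]
width: 0.0107
grasp_force: 41.0
```

Emit:
play_rows([
  [1,0,0,0,6],
  [1,0,0,0,6],
  [1,0,0,0,6],
  [1,0,0,0,6],
  [1,0,0,0,3],
])

```text
time_s: 6.75
position: [0.5209, 0.406, 0.1015]
tcp_rot: [-0.001, 0.975, 0.223, -0.001]
contact_force: [-9.5, 0.8, 7.1]
width: 0.0109
grasp_force: 41.2
```

```bash
python3 -c "
from h import *
st()"
```

```text
t 6.75 p [0.5209 0.406  0.1015] psi 25.8 tilt [-0.002  0.001 -1.   ] F [-9.5  0.8  7.1] M [0.18 2.19 0.04] w 0.0109 g 41.2 j [-0.76  1.    0.11  1.27 -0.13  0.88 -1.73]
```

Emit:
play_rows([
  [1,0,0,0,4],
  [1,0,0,0,4],
  [1,0,0,0,0],
])

```text
time_s: 7.05
position: [0.5208, 0.4062, 0.1015]
tcp_rot: [-0.001, 0.988, 0.155, -0.001]
contact_force: [-10.2, 1.6, 7.7]
width: 0.0109
grasp_force: 41.2
```

```bash
python3 -c "
from h import *
st()"
```

```text
t 7.05 p [0.5208 0.4062 0.1015] psi 17.89 tilt [-0.002  0.001 -1.   ] F [-10.2   1.6   7.7] M [ 0.28  2.19 -0.02] w 0.0109 g 41.2 j [-0.77  1.    0.15  1.27 -0.17  0.88 -1.84]
```

Emit:
play_rows([
  [1,0,0,0,3],
  [1,0,0,0,3],
  [1,0,0,0,0],
])

```text
time_s: 7.35
position: [0.521, 0.4063, 0.1015]
tcp_rot: [-0.001, 0.995, 0.104, -0.001]
contact_force: [-8.1, 3.2, 7.6]
width: 0.011
grasp_force: 43.3
```

```bash
python3 -c "
from h import *
st()"
```

```text
t 7.35 p [0.521  0.4063 0.1015] psi 11.96 tilt [-0.002  0.001 -1.   ] F [-8.1  3.2  7.6] M [0.49 1.85 0.62] w 0.011 g 43.3 j [-0.78  1.01  0.18  1.27 -0.2   0.88 -1.92]
```

Emit:
play_rows([
  [1,0,0,0,2],
  [1,0,0,0,2],
  [1,0,0,0,0],
])

```text
time_s: 7.65
position: [0.521, 0.4063, 0.1016]
tcp_rot: [-0.0, 0.998, 0.07, -0.001]
contact_force: [-9.4, 1.3, 8.0]
width: 0.0109
grasp_force: 63.3
```

```bash
python3 -c "
from h import *
st()"
```

```text
t 7.65 p [0.521  0.4063 0.1016] psi 8.05 tilt [-0.001  0.001 -1.   ] F [-9.4  1.3  8. ] M [0.3  1.77 1.42] w 0.0109 g 63.3 j [-0.79  1.01  0.2   1.27 -0.22  0.88 -1.97]
```

Hard stop reached: the moment is 1.4 N m. Releasing straight and lifting.

Emit:
play_rows([
  [0.6,0,0,0,0],
  [0.3,0,0,0,0],
  [0,0,0,0,0],
  [0,0,0,0,0],
])

```text
time_s: 8.05
position: [0.5223, 0.4051, 0.1013]
tcp_rot: [0.0, 0.998, 0.069, 0.0]
contact_force: [-0.0, 0.1, -0.1]
width: 0.0684
grasp_force: 0.0
```

Emit:
play_rows([
  [0,0,0,-15,0],
  [0,0,0,-35,0],
  [0,0,0,-40,0],
  [0,0,0,-40,0],
  [0,0,0,0,0],
])

```text
time_s: 8.55
position: [0.5237, 0.406, 0.2378]
tcp_rot: [-0.002, 0.998, 0.07, 0.004]
contact_force: [0.4, 0.0, -0.3]
width: 0.0855
grasp_force: 0.0
```

```bash
python3 - <<'E'
from h import *
go(.58,0,22.2)
s=ctrl.snapshot("side")[:,:,::-1]
cv2.imwrite("pics/e.png",crop(s,165,260,60,50,10))
E
```

```text
t 8.55 p [0.5237 0.406  0.2378] psi 7.97 tilt [ 0.007  0.005 -1.   ] F [ 0.4  0.  -0.3] M [-0.04  0.03  0.03] w 0.0855 g 0.0 j [-0.8   0.86  0.23  1.12 -0.19  1.18 -2.  ]
tool dx,dy mm [ -0.5 409.8] spin -14.2
```

View pics/e.png

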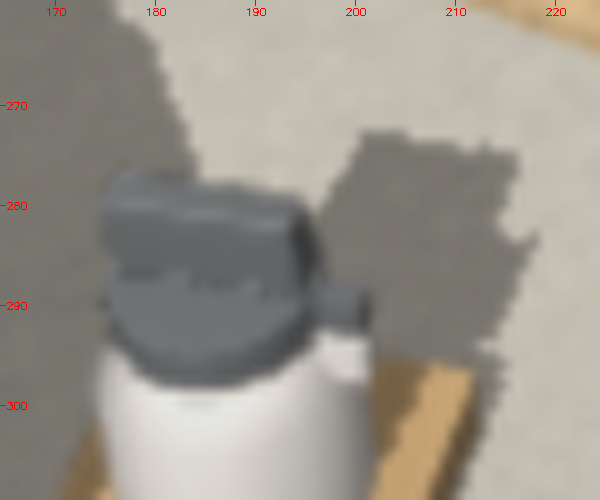

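The tab at (198,290) now stands over the white lug at (199,295), so the cap is shut. Going to the square.

Emit:
play_rows([
  [0,0,45,0,0],
  [0,0,45,0,0],
  [0,0,45,0,0],
  [0,0,45,0,0],
  [0,0,45,0,0],
])

```text
time_s: 9.1
position: [0.5531, 0.1806, 0.2314]
tcp_rot: [0.0, 0.998, 0.07, -0.0]
contact_force: [1.7, -1.5, 0.4]
width: 0.0855
grasp_force: 0.0
```

Emit:
play_rows([
  [0,0,45,0,0],
  [0,0,45,0,0],
  [0,0,45,0,0],
  [0,0,45,0,0],
  [0,-12,40,0,0],
])

```text
time_s: 9.6
position: [0.5722, -0.0394, 0.2311]
tcp_rot: [0.0, 0.998, 0.069, -0.0]
contact_force: [0.7, 0.0, -0.0]
width: 0.0853
grasp_force: 0.0
```

Emit:
play_rows([
  [0,-12,40,0,0],
  [0,-12,40,0,0],
  [0,-12,40,0,0],
  [0,-12,40,0,0],
  [0,-12,40,0,0],
])

```text
time_s: 10.1
position: [0.5396, -0.2451, 0.2313]
tcp_rot: [-0.0, 0.998, 0.07, -0.0]
contact_force: [-0.1, 0.3, -0.1]
width: 0.0854
grasp_force: 0.0
```

Emit:
play_rows([
  [0,-12,40,0,0],
  [0,-12,40,0,0],
  [0,0,0,0,-7],
  [0,0,0,0,-7],
  [0,0,0,0,0],
])

```text
time_s: 10.6
position: [0.5273, -0.3262, 0.2312]
tcp_rot: [-0.0, 0.981, 0.192, -0.0]
contact_force: [-0.4, 0.2, -0.5]
width: 0.0859
grasp_force: 0.0
```

```bash
python3 - <<'E'
from h import *
go(.532,-.335,22.2)
E
```

```text
t 10.6 p [ 0.5273 -0.3262  0.2312] psi 22.08 tilt [-0.     0.001 -1.   ] F [-0.4  0.2 -0.5] M [-0.03  0.02 -0.01] w 0.0859 g 0.0 j [ 0.48  0.78  0.04  1.3  -0.04  1.06 -0.65]
tool dx,dy mm [1.  9.9] spin -0.1
```

Emit:
play_rows([
  [0,1,10,10,0],
  [0,0,0,45,0],
  [0,0,0,45,0],
  [0,0,0,45,0],
  [0,0,0,0,0],
])

```text
time_s: 11.1
position: [0.5301, -0.3337, 0.0808]
tcp_rot: [-0.003, 0.982, 0.189, -0.003]
contact_force: [-0.1, 0.8, 0.2]
width: 0.0853
grasp_force: 0.0
```

Emit:
play_rows([
  [0.2,0,0,30,0],
  [0.3,0,0,15,0],
  [0.4,0,0,7,0],
  [0.45,0,0,0,0],
  [0.5,0,0,0,0],
], force=20)

```text
time_s: 11.6
position: [0.5329, -0.3353, 0.0355]
tcp_rot: [0.0, 0.982, 0.19, 0.0]
contact_force: [0.1, 0.1, -0.1]
width: 0.0425
grasp_force: 0.0
```

```bash
python3 - <<'E'
from h import *
go(.532,-.335,22.2)
s=ctrl.snapshot("side")[:,:,::-1]
cv2.imwrite("pics/f.png",crop(s,270,135,60,50,10))
E
```

```text
t 11.6 p [ 0.5329 -0.3353  0.0355] psi 21.96 tilt [ 0.001 -0.001 -1.   ] F [ 0.1  0.1 -0.1] M [-0.01 -0.02  0.04] w 0.0425 g 0.0 j [ 0.5   1.05  0.03  1.44 -0.04  0.66 -0.65]
tool dx,dy mm [-0.7 -0.6] spin -0.2
```

View pics/f.png

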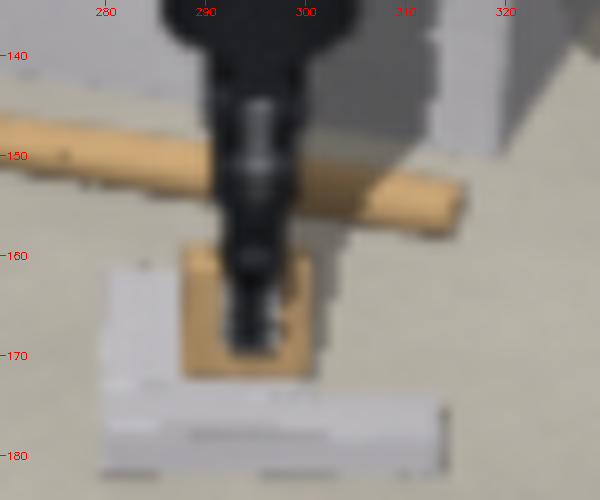

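The finger is centred on the handle at about (294,165). Closing on it.

Emit:
play_rows([
  [0.6,0,0,3,0],
  [0.7,0,0,0,0],
  [1,0,0,0,0],
  [1,0,0,0,0],
  [1,0,0,0,0],
], force=100)

```text
time_s: 12.15
position: [0.5325, -0.335, 0.0317]
tcp_rot: [0.0, 0.982, 0.191, 0.0]
contact_force: [-1.7, -0.1, 5.7]
width: 0.0204
grasp_force: 98.6
```

Emit:
play_rows([
  [1,0,0,-10,0],
  [1,0,0,-30,0],
  [1,0,0,-40,0],
  [1,0,0,-40,0],
  [1,0,0,0,0],
])

```text
time_s: 12.65
position: [0.534, -0.3361, 0.1568]
tcp_rot: [0.002, 0.982, 0.191, 0.003]
contact_force: [0.2, -0.2, -3.5]
width: 0.0211
grasp_force: 98.4
```

```bash
python3 - <<'E'
from h import *
go(.595,.12,-2.8)
E
```

```text
t 12.65 p [ 0.534  -0.3361  0.1568] psi 21.97 tilt [ 0.006 -0.004 -1.   ] F [ 0.2 -0.2 -3.5] M [-0.1  -0.04  0.01] w 0.0211 g 98.4 j [ 0.49  0.88  0.04  1.36 -0.04  0.89 -0.65]
tool dx,dy mm [ 227.2 -400.1] spin 24.8
```

Emit:
play_rows([
  [1,22,-40,0,0],
  [1,22,-40,0,0],
  [1,22,-40,0,0],
  [1,22,-40,0,0],
  [1,22,-40,0,0],
])

```text
time_s: 13.15
position: [0.5592, -0.1064, 0.1511]
tcp_rot: [-0.0, 0.982, 0.191, -0.0]
contact_force: [0.8, 0.0, -3.2]
width: 0.0212
grasp_force: 98.9
```

Emit:
play_rows([
  [1,21,-40,0,0],
  [1,21,-40,0,0],
  [1,21,-40,0,0],
  [1,21,-40,0,0],
  [1,21,-40,0,0],
])

```text
time_s: 13.65
position: [0.5817, 0.1183, 0.1511]
tcp_rot: [-0.0, 0.982, 0.191, -0.0]
contact_force: [1.0, -0.2, -3.1]
width: 0.0207
grasp_force: 98.9
```

Emit:
play_rows([
  [1,0,0,0,6.2],
  [1,0,0,0,6.2],
  [1,0,0,0,6.2],
  [1,0,0,0,6.2],
  [1,0,0,0,0],
])

```text
time_s: 14.15
position: [0.5817, 0.1166, 0.151]
tcp_rot: [0.0, 1.0, -0.025, -0.0]
contact_force: [-0.2, -1.0, -2.6]
width: 0.0206
grasp_force: 99.1
```

```bash
python3 - <<'E'
from h import *
go(.584,.115,-2.8)
t=ctrl.snapshot("top")[:,:,::-1];s=ctrl.snapshot("side")[:,:,::-1]
cv2.imwrite("pics/g.png",np.hstack([crop(t,180,148,80,75,5),crop(s,172,170,100,94,4)[:375]]))
E
```

```text
t 14.15 p [0.5817 0.1166 0.151 ] psi -2.92 tilt [-0.001 -0.    -1.   ] F [-0.2 -1.  -2.6] M [-0.05  0.09 -0.01] w 0.0206 g 99.1 j [-0.38  0.85  0.27  1.52 -0.28  0.81 -1.63]
tool dx,dy mm [2.4 1.5] spin -0.1
```

View pics/g.png

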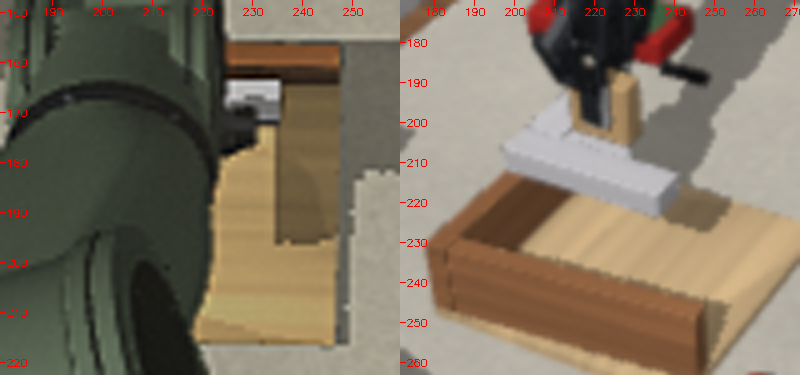

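The square hangs level over the drawer, clear of both boards: leg tip at top (236,166), heel at side (198,206). Lowering.

Emit:
play_rows([
  [1,0,0,25,0],
  [1,0,0,35,0],
  [1,0,0,30,0],
  [1,0,0,13,0],
  [1,0,0,0,0],
])

```text
time_s: 14.75
position: [0.5814, 0.1163, 0.0473]
tcp_rot: [0.0, 1.0, -0.024, -0.001]
contact_force: [0.5, 0.4, -2.1]
width: 0.021
grasp_force: 98.9
```

Emit:
play_rows([
  [1,0,0,2,0],
  [1,0,0,2,0],
  [1,0,0,0,0],
])

```text
time_s: 15.05
position: [0.5824, 0.1166, 0.0451]
tcp_rot: [-0.0, 1.0, -0.024, 0.001]
contact_force: [0.1, 0.5, -4.2]
width: 0.0209
grasp_force: 98.9
```

Emit:
play_rows([
  [1,0,0,1,0],
  [1,0,0,0,0],
])

```text
time_s: 15.25
position: [0.5821, 0.1165, 0.0436]
tcp_rot: [-0.0, 1.0, -0.025, 0.0]
contact_force: [-0.0, -0.0, -3.0]
width: 0.0209
grasp_force: 98.9
```

Emit:
play_rows([
  [1,0,0,1,0],
  [1,0,0,1,0],
  [1,0,0,0,0],
])

```text
time_s: 15.55
position: [0.5819, 0.1165, 0.0412]
tcp_rot: [-0.0, 1.0, -0.025, -0.0]
contact_force: [0.2, 0.6, -3.5]
width: 0.0204
grasp_force: 98.9
```

Emit:
play_rows([
  [1,0,0,1,0],
  [1,0,0,0,0],
])

```text
time_s: 15.75
position: [0.5821, 0.1165, 0.0407]
tcp_rot: [-0.0, 1.0, -0.025, 0.0]
contact_force: [-2.6, 0.1, 4.6]
width: 0.0208
grasp_force: 100.1
```

Touched down at 0.0407 as predicted. Sliding toward the back board.

Emit:
play_rows([
  [1,8,0,0,0],
  [1,8,0,0,0],
  [1,5,0,0,0],
  [1,0,0,0,0],
])

```text
time_s: 16.15
position: [0.6038, 0.1155, 0.0407]
tcp_rot: [-0.0, 1.0, -0.025, 0.001]
contact_force: [2.5, 0.0, 2.4]
width: 0.0208
grasp_force: 100.2
```

Emit:
play_rows([
  [1,2,0,0,0],
  [1,2,0,0,0],
  [1,0,0,0,0],
])

```text
time_s: 16.45
position: [0.6069, 0.1154, 0.0407]
tcp_rot: [-0.0, 1.0, -0.025, -0.0]
contact_force: [-4.9, -0.6, 7.1]
width: 0.0208
grasp_force: 101.0
```

Emit:
play_rows([
  [1,1,0,0,0],
  [1,1,0,0,0],
  [1,0,0,0,0],
])

```text
time_s: 16.75
position: [0.6083, 0.1154, 0.0407]
tcp_rot: [-0.0, 1.0, -0.025, -0.001]
contact_force: [-8.9, 1.2, 9.9]
width: 0.0209
grasp_force: 101.4
```

```bash
python3 -c "
from h import *
go(.610,.143,-2.8)"
```

```text
t 16.75 p [0.6083 0.1154 0.0407] psi -2.82 tilt [-0.002  0.001 -1.   ] F [-8.9  1.2  9.9] M [ 0.19  1.56 -0.11] w 0.0209 g 101.4 j [-0.34  1.04  0.22  1.48 -0.31  0.66 -1.6 ]
tool dx,dy mm [  0.3 -27.6] spin -0.0
```

Emit:
play_rows([
  [1,1,0,0,0],
  [1,1,0,0,0],
  [1,0,0,0,0],
])

```text
time_s: 17.05
position: [0.6084, 0.1155, 0.0407]
tcp_rot: [-0.0, 1.0, -0.025, -0.003]
contact_force: [-24.5, 1.0, 23.0]
width: 0.0204
grasp_force: 103.3
```

```bash
python3 -c "
from h import *
go(.610,.143,-2.8)"
```

```text
t 17.05 p [0.6084 0.1155 0.0407] psi -2.82 tilt [-0.006  0.001 -1.   ] F [-24.5   1.   23. ] M [ 0.29  4.44 -0.28] w 0.0204 g 103.3 j [-0.34  1.04  0.22  1.47 -0.31  0.66 -1.6 ]
tool dx,dy mm [  0.2 -27.5] spin -0.0
```

Firm contact with the back board: Mz fits an even face contact. Easing off slightly and sliding toward the side board.

Emit:
play_rows([
  [1,-1.5,0,-0.5,0],
  [1,0,-6,0,0],
  [1,0,-6,0,0],
  [1,0,-6,0,0],
  [1,0,0,0,0],
])

```text
time_s: 17.55
position: [0.6093, 0.1327, 0.0408]
tcp_rot: [0.001, 1.0, -0.025, -0.001]
contact_force: [-8.7, -2.5, 6.9]
width: 0.0208
grasp_force: 100.7
```

Emit:
play_rows([
  [1,0,-2,0,0],
  [1,0,-2,0,0],
  [1,0,-2,0,0],
  [1,0,0,0,0],
])

```text
time_s: 17.95
position: [0.6095, 0.1373, 0.0409]
tcp_rot: [0.001, 1.0, -0.025, -0.001]
contact_force: [-10.2, -9.8, 8.1]
width: 0.021
grasp_force: 100.9
```

```bash
python3 -c "
from h import *
go(.610,.143,-2.8)"
```

```text
t 17.95 p [0.6095 0.1373 0.0409] psi -2.89 tilt [-0.003 -0.002 -1.   ] F [-10.2  -9.8   8.1] M [-1.98  2.06 -0.27] w 0.021 g 100.9 j [-0.38  1.05  0.23  1.45 -0.32  0.68 -1.63]
tool dx,dy mm [ 0.2 -5.7] spin -0.1
```

Emit:
play_rows([
  [1,0,-2,0,0],
  [1,0,-2,0,0],
  [1,0,0,0,0],
])

```text
time_s: 18.25
position: [0.6097, 0.1413, 0.0409]
tcp_rot: [0.001, 1.0, -0.025, -0.001]
contact_force: [-10.1, -9.0, 9.6]
width: 0.0209
grasp_force: 100.9
```

```bash
python3 -c "
from h import *
go(.610,.143,-2.8)"
```

```text
t 18.25 p [0.6097 0.1413 0.0409] psi -2.89 tilt [-0.003 -0.002 -1.   ] F [-10.1  -9.    9.6] M [-1.98  2.05 -0.21] w 0.0209 g 100.9 j [-0.38  1.05  0.23  1.45 -0.32  0.68 -1.64]
tool dx,dy mm [ 0.2 -1.7] spin -0.1
```

Emit:
play_rows([
  [1,0,-1,0,0],
  [1,0,-1,0,0],
  [1,0,0,0,0],
])

```text
time_s: 18.55
position: [0.6098, 0.143, 0.0409]
tcp_rot: [0.001, 1.0, -0.025, -0.001]
contact_force: [-11.1, -10.8, 9.4]
width: 0.0214
grasp_force: 101.1
```

```bash
python3 -c "
from h import *
go(.610,.143,-2.8)"
```

```text
t 18.55 p [0.6098 0.143  0.0409] psi -2.9 tilt [-0.003 -0.003 -1.   ] F [-11.1 -10.8   9.4] M [-2.2   2.09 -0.23] w 0.0214 g 101.1 j [-0.39  1.05  0.23  1.45 -0.32  0.68 -1.64]
tool dx,dy mm [0.2 0. ] spin -0.1
```

Emit:
play_rows([
  [1,0,-1,0,0],
  [1,0,-1,0,0],
  [1,0,0,0,0],
])

```text
time_s: 18.85
position: [0.6099, 0.1449, 0.0409]
tcp_rot: [0.002, 1.0, -0.025, -0.001]
contact_force: [-11.0, -12.3, 10.4]
width: 0.0208
grasp_force: 101.1
```

```bash
python3 -c "
from h import *
go(.610,.143,-2.8)"
```

```text
t 18.85 p [0.6099 0.1449 0.0409] psi -2.9 tilt [-0.003 -0.003 -1.   ] F [-11.  -12.3  10.4] M [-2.46  2.15 -0.16] w 0.0208 g 101.1 j [-0.39  1.05  0.23  1.44 -0.32  0.68 -1.65]
tool dx,dy mm [0.2 1.9] spin -0.1
```

Emit:
play_rows([
  [1,0,-1,0,0],
  [1,0,0,0,0],
])

```text
time_s: 19.05
position: [0.6099, 0.1449, 0.0409]
tcp_rot: [0.002, 1.0, -0.026, -0.002]
contact_force: [-12.4, -16.0, 11.2]
width: 0.0207
grasp_force: 101.4
```

```bash
python3 -c "
from h import *
go(.610,.143,-2.8)"
```

```text
t 19.05 p [0.6099 0.1449 0.0409] psi -2.93 tilt [-0.003 -0.004 -1.   ] F [-12.4 -16.   11.2] M [-3.35  2.4  -0.15] w 0.0207 g 101.4 j [-0.39  1.05  0.23  1.44 -0.32  0.69 -1.65]
tool dx,dy mm [0.2 1.9] spin -0.1
```

Emit:
play_rows([
  [1,0.5,-1,0.5,0],
  [1,0.5,-0.5,0,0],
  [1,0,0,0,0],
  [1,0,0,0,0],
])

```text
time_s: 19.45
position: [0.6099, 0.1449, 0.0409]
tcp_rot: [0.003, 1.0, -0.026, -0.003]
contact_force: [-25.4, -26.0, 28.3]
width: 0.021
grasp_force: 103.8
```

```bash
python3 - <<'E'
from h import *
go(.610,.143,-2.8)
t=ctrl.snapshot("top")[:,:,::-1];s=ctrl.snapshot("side")[:,:,::-1]
cv2.imwrite("pics/i.png",np.hstack([crop(t,180,148,80,75,5),crop(s,172,185,80,75,5)]))
E
```

```text
t 19.45 p [0.6099 0.1449 0.0409] psi -2.98 tilt [-0.006 -0.006 -1.   ] F [-25.4 -26.   28.3] M [-4.82  4.79 -0.05] w 0.021 g 103.8 j [-0.39  1.05  0.23  1.44 -0.32  0.69 -1.65]
tool dx,dy mm [0.2 1.9] spin -0.2
```

View pics/i.png

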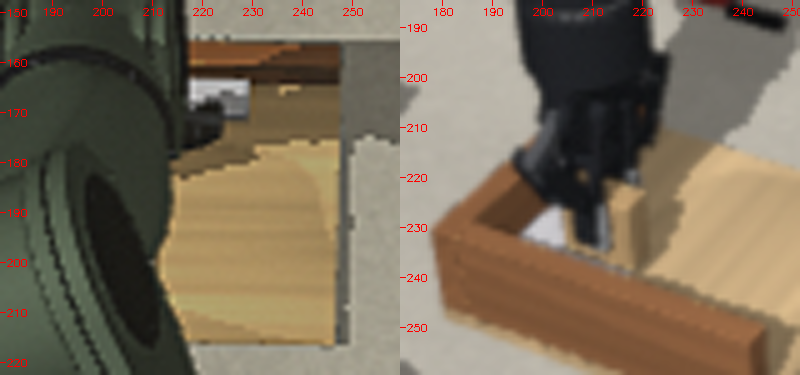

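```bash
python3 - <<'E'
from h import *
a0=-.0493
for o in ([.668,.1956],[.668,.1975]):
  for b in(0,.01,.02,.1118):
    c,s=np.cos(a0+b),np.sin(a0+b)
    P=[[o[0]+c*x-s*y,o[1]+s*x+c*y,z] for x,y,z in((-.2,.018,.069),(-.2,0,.069),(0,.018,.069))]
    print(b,proj("side",P).round(1).tolist())
im=ctrl.snapshot("side")[:,:,::-1]
cv2.imwrite("pics/j.png",crop(im,225,235,35,40,14))
E
```

```text
0 [[241.2, 253.0], [244.6, 249.1], [181.9, 231.8]]
0.01 [[241.6, 252.6], [244.9, 248.6], [182.0, 231.8]]
0.02 [[242.1, 252.2], [245.3, 248.2], [182.0, 231.8]]
0.1118 [[245.6, 248.2], [248.2, 244.2], [182.5, 231.9]]
0 [[240.9, 253.5], [244.2, 249.5], [181.5, 232.1]]
0.01 [[241.3, 253.0], [244.6, 249.1], [181.6, 232.2]]
0.02 [[241.7, 252.6], [245.0, 248.6], [181.6, 232.2]]
0.1118 [[245.3, 248.6], [247.9, 244.6], [182.1, 232.3]]
```

View pics/j.png

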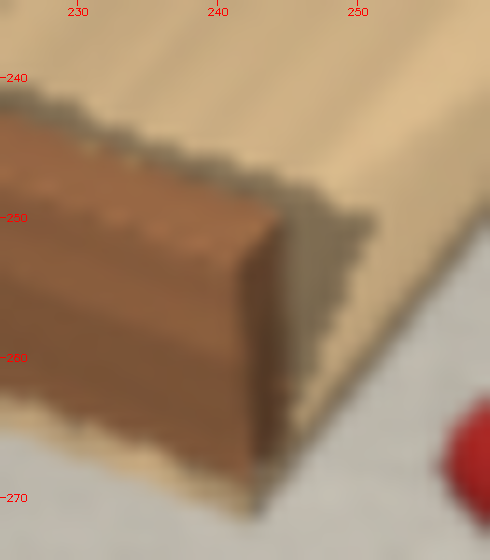

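The side board's end corners are at about (241.6,253) and (244.5,249.7). That matches the prediction for a square board, and its base is parallel to the panel edge. Handing in.

```bash
python3 -c "
from h import *
st();print(ctrl.job_done())"
```

```text
t 19.6 p [0.6099 0.1449 0.0409] psi -2.98 tilt [-0.006 -0.006 -1.   ] F [-25.2 -25.9  28. ] M [-4.79  4.78  0.  ] w 0.0207 g 103.7 j [-0.39  1.05  0.23  1.44 -0.32  0.69 -1.65]
the job is handed in; nothing more can be done
None
```

The glue cap is screwed to its hard stop, and the square is still gripped and pressed into the corner at about 25 N against each board, with the side board swung out to square; I handed it in at 19.6 s, and no verdict came back.

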